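# Unload the wound coil and index the stage carriage

## Robot

A 7-joint arm with a two-finger parallel gripper is mounted at the origin on a cart in front of the work surface, level with it; the furniture and walls round the work are solid. World frame = base frame: x ahead of the robot, y to its left, z up, the work surface at z = 0. Lengths are in m, angles in rad, forces in N, time in s.
With the tool pointing down it reaches from about 0.4 to 0.75 m from the base axis. Payload 19.5 kg.
Tool frame: the origin (TCP) lies at the very end of the fingers, on their centre line; the grasp point (between the pads) lies 19 mm behind it; z points along the fingers, y is the line along which they close (so a half turn about z gives the same grasp; the last joint's range is limited). The gripper opens to 85 mm and grips with 20 to 120 N. Pads are 22 mm wide; open, the fingers measure 114 mm over their backs; the gripper's body (76 mm by 85 mm) begins 54 mm behind the grasp point. The pads swing forward as they close: fully open they stand 13 mm farther back than shut.
Start: joints at [1.252, 0.707, -0.028, 1.485, 0.022, 0.951, -0.075], TCP at [0.157, -0.553, 0.231] pointing down, gripper open.
Joint ranges: [-2.71, 2.71], [-0.32, 2.16], [-1.57, 1.52], [0, 2.45], [-1.46, 4.6], [0, 2.02], [-2.83, 2.83]. Speed limits (rad/s): [1.89, 1.89, 2.57, 2.57, 3.01, 3.01, 3.01].

## Interface

Orientations are given as a rotation vector (axis times angle).
In Python, from cell import robot gives the robot as it stands.
- The arm moves only by the tool drive_tool, never from a script. Its argument "series" is a list of rows, each an object with "delta_pos": the shift along the tool's x, y, z in m, a list of three; "turn": the turn, a rotation vector about the tool's x, y, z in degrees, a list of three. In form: [{"delta_pos": [dx, dy, dz], "turn": [rx, ry, rz]}, ...]. A call has 1 to 5 rows; each row shifts and turns the commanded pose from where the row before left it, along the tool's axes as they then stand; what a row does not reach is not made up. A row lasts 1/10 s, in which the tool goes at most 50 mm and 8.59 degrees, less where a joint would pass 70% of its speed; a pose out of reach is approached as far as the arm can. A call is refused whole if a number of a shift passes 0.05 or a number of a turn 8.59, either way. A call with a gripper value outside its range is refused whole. "claw" is the gripper command: -1 is fully open, 1 is shut, values between are in proportion, set as the call begins (left out, the last holds). The fingers move at their own pace and stop on an object; "newtons" is the grip in N (left out, the last holds). Time passes only in rows, so rows that do not move let the fingers close. It gives the time, the measured TCP pose, the force, the opening and the grip force at its end, in the units of the state.
- robot.state(): the state, without advancing time (a new reading comes with each control period).
- robot.snapshot(name): name is "scene" or "top"; returns a dict with "color" (384x512x3 uint8, red, green, blue), "fov_y" (degrees; the focal length in pixels is half the picture's height over the tangent of half this angle, whatever the lens; pixels are square), "cx", "cy" (the principal point, pixels), "k1" (the pictures are not rectified: a ray, as slopes to the right and down, at radius r is drawn at 1 + k1 r^2 times it, then the intrinsics apply), "rvec" (rotation vector, rad) and "tvec" (3), from world to camera coordinates, as OpenCV has them. Camera axes: x right, y down, z forward; pixel columns grow to the right and rows downward; lengths in m; the calibration is good to about 2 mm. A picture is of the moment at which its call begins. There is no depth.
- robot.job_done(): hands the job in; it is judged then, once.
Trained networks look in the newest picture that a camera, given by its name, has taken for a name from the list of things; names that differ only in an ending like _2 or _b are one class to them, and where a whole thing is asked for, a point or a joint stands for the part that bears it (a point fixed in the world has none). Each returns a list of dicts, best first, with "p" (0 to 1); they miss things now and then, are a little off and sometimes report something else, mostly with a low value. They report only what shows in the picture. A call takes as long as a camera call.
- robot.cut_out(camera, name): "pixels" (384x512 bool, what is visible of it) and "box" ([centre column, centre row, width, height] in pixels, round what is visible of it).
The state is a dict: "time": time; "joint_pos": joint angles; "joint_velocities": joint speeds; "joint_torque": joint torques, N m; "ee_pos": TCP position; "eef_rot": TCP orientation; "force": force on the tool from outside, world axes, zero at the start; "wrist_torque": the same for the moment, N m; "finger_gap": opening from 0.0 (shut) to 1.0 (fully open); "grip_force": force on a finger pad.
Only numpy, scipy, OpenCV 4.12 (cv2) and the standard library are available. Lean on these libraries where they do the work, as an engineer would, in place of code of your own. Each camera call takes 0.05 s, during which the arm holds its last target. There are 200 camera calls.

## Task

Lift the copper-wound coil straight up off the upright steel post on the black stage carriage and set it down gently, standing flat in the blue tray. Then take hold of the bare post and slide the carriage along its rail toward the orange collar until its ball detent clicks into the notch there, and finish still gripping the post with the carriage seated in the notch. Leave the amber vial, the black marker and the white jar where they are.

Things in the scene. Friction and masses are not known exactly. Their poses are not given: they have to be found in the camera images.
- coil_center (a point): Loose copper-wound coil on a white bobbin: an upright hollow cylinder 48 mm across, 36 mm tall, with a 20 mm bore right through it, about 0.12 kg. It starts standing on the carriage's flat top with the post through its bore; the post stands 12 mm out of the coil's top. This point is the coil's centre, half-way up (54 mm above the bench at the start); z is the bore's axis.
- post_grip (a point): Point on the axis of the upright round steel post of the carriage, 66 mm above the bench. The post is 12 mm thick and stands on the carriage's flat top (36 mm above the bench) up to 84 mm above the bench; this point is 18 mm below its tip, near the height of the coil's top. The carriage is a black block 44 x 44 mm, from 20 to 36 mm above the bench, and its post is the handle to move it by.
- carriage (a joint): Travel of the carriage along its rail in m: 0 at the parked end of the rail, where it starts, growing as it slides toward and past the collar, 0.18 at the far end stop. The travel direction is the rail's -y axis. It slides with 2 to 5 N of drag and stays where it is left.
- ball (a joint): How far the spring-loaded ball under the carriage has dropped, in m: about 0.0005 while it rides on the plain rail, about 0.003 when it is fully seated in the notch. The ball drops in over the last 5 mm before the notch's middle and pulls the carriage toward the middle, so that the usual drag vanishes; pushing on past the middle takes about 5 N more than the usual drag. The notch is the only one on the rail.
- rail: Fixed aluminium rail, 40 mm wide, 270 mm long along its own y axis, top 18 mm above the bench, with grey end blocks 52 mm wide and 30 mm tall. The origin is the centre of its underside; z is up. The post stands over its centre line, 90 mm to +y of the origin at joint value 0, and moves to -y.
- collar_mid (a point): Middle of the orange clamp collar, a pair of 30 mm long cheeks on both sides of the rail, 17 mm tall; the point is on the rail's centre line at the height of their top edges. The hidden notch lies under the collar: the post's axis is within 7 mm of this point along the rail, to either side, when the ball is seated. The carriage passes over the collar freely.
- tray: Fixed blue square tray, 130 x 130 mm outside, rim 10 mm tall, walls and floor 4 mm thick. The origin is the centre of its underside; z is up.
- amber_vial_center (a point): Bystander: brown glass vial with a black cap, 31 mm across, 66 mm tall, standing; its centre.
- marker_black_center (a point): Bystander: grey and black marker pen, 140 mm long, 17 mm thick, lying on the bench; its centre.
- white_jar_center (a point): Bystander: small white jar with a blue cap, 44 mm across, 50 mm tall, standing; its centre.

How it is judged:
On the way, in this order (a step that is already met when the one before it is completed fails the run):
1. the coil is lifted clear of the post, gripped by the fingers (z of coil_center in the frame of post_grip above 0.036 m and contact force between the fingers and coil above 1 N), for 0.1 s.
2. the coil stands flat in the tray, let go (x of coil_center in the frame of tray between -0.045 and 0.045 m and y of coil_center in the frame of tray between -0.045 and 0.045 m and height (world z) of coil_center below 0.025 m and angle between coil_center's own z axis and vertical below 0.1 rad and contact force between the fingers and coil below 0.1 N), for 0.2 s.
3. the carriage is seated in the notch with the fingers on it (value of joint ball above 0.002 m and contact force between the fingers and carriage above 2 N), for 0.2 s.
At the end, for the whole second after the job is handed in: The carriage rests in the notch under the collar (ball dropped more than 2 mm, that is, within about 2 mm of the notch's middle), the fingers still grip its post (more than 2 N), the coil stands flat in the tray and the three bystanders are within 20 mm of where they stood (all of step 3 and y of post_grip in the frame of collar_mid between -0.01 and 0.01 m and velocity of joint carriage between -0.01 and 0.01 m/s and distance between the grasp point and post_grip below 0.035 m and x of coil_center in the frame of tray between -0.045 and 0.045 m and y of coil_center in the frame of tray between -0.045 and 0.045 m and height (world z) of coil_center below 0.025 m and angle between coil_center's own z axis and vertical below 0.1 rad and distance of each of amber_vial_center, marker_black_center, white_jar_center from where it was at the start of the episode below 0.02 m); the arm keeps its last pose, push and grip.
It fails at once if the coil is dropped from a height (falls freely at more than 0.7 m/s) (linear speed of coil above 0.7 m/s and contact force between the fingers and coil below 0.05 N).
It fails at once if a bystander is pushed away by more than 20 mm (distance of any of amber_vial_center, marker_black_center, white_jar_center from where it was at the start of the episode above 0.02 m).
It also fails if it takes over 51 s, if anything falls off the work surface, if the arm or the gripper's body presses on something with over 40 N, if the wrist force passes 120 N, or if a joint passes its speed limit or range.

## Working session

There is one attempt and no reset: what is moved stays moved. The work goes in short steps, Python scripts to look and compute and a tool call to move; the robot and the scene stay as the last step left them, time stands still between calls to the robot, and variables do not carry over. Pictures are saved under pics/ and viewed, at most 10 in all, crops included, and the job is handed in when it is done.

Besides the shell and the picture viewer there is one more tool, called after "Emit:" by a JSON object that holds its "op" and its "data". drive_tool: Moves the arm, as the interface text tells. Its arguments: {"type":"object","properties":{"series":{"type":"array","items":{"type":"object","properties":{"delta_pos":{"type":"array","items":{"type":"number"}},"turn":{"type":"array","items":{"type":"number"}}}}},"claw":{"type":"number"},"newtons":{"type":"number"}},"required":["series"]}

```bash
mkdir -p pics; ls; cat > h.py <<'E'
import numpy as np,cv2
from cell import robot
def cam(n):
    s=robot.snapshot(n); f=192/np.tan(np.radians(s['fov_y'])/2)
    s['f']=f; s['R']=cv2.Rodrigues(np.array(s['rvec'],float))[0]; s['t']=np.array(s['tvec'],float); return s
def ray(s,u,v):
    d=np.array([(u-s['cx'])/s['f'],(v-s['cy'])/s['f']]); x=d.copy()
    for _ in range(30): x=d/(1+s['k1']*(x@x))
    return -s['R'].T@s['t'], s['R'].T@np.array([x[0],x[1],1])
def at(s,u,v,z):
    o,d=ray(s,u,v); return o+d*(z-o[2])/d[2]
def proj(s,P):
    p=s['R']@np.array(P)+s['t']; x=p[:2]/p[2]; x=x*(1+s['k1']*(x@x)); return x*s['f']+[s['cx'],s['cy']]
def save(s,n): cv2.imwrite('pics/'+n,s['color'][:,:,::-1])
E
python3 - <<'E'
from h import *
st=robot.state()
for k in ('time','ee_pos','eef_rot','finger_gap','grip_force','force'): print(k,np.round(st[k],4))
ims=[]
for c in ('scene','top'):
    s=cam(c); ims.append(s['color'][:,:,::-1])
    save(s,c+'0.png')
    print(c,'campos',np.round(-s['R'].T@s['t'],3),s['k1'])
    for n,z in (('coil_center',.054),('post_grip',.066),('rail',.01),('collar_mid',.017),('tray',.005),('amber_vial_center',.033),('marker_black_center',.008),('white_jar_center',.025)):
        for r in robot.cut_out(c,n)[:2]:
            b=r['box']; print(n,round(r['p'],2),np.round(b),np.round(at(s,b[0],b[1],z),3))
E
```

```text
pics
time 0.0
ee_pos [ 0.1571 -0.5529  0.2308]
eef_rot [-3.1105e+00 -4.3330e-01  3.0000e-04]
finger_gap 1.0014
grip_force 0.0
force [ 0.1052  0.7183 -0.5633]
scene campos [-0.026  0.619  0.561] -0.0015522920639882496
coil_center 0.6 [234. 196.  22.  22.] [0.634 0.11  0.054]
post_grip 0.73 [236. 200.  23.  27.] [0.6   0.131 0.066]
rail 0.58 [260. 199.  98.  49.] [0.633 0.025 0.01 ]
tray 0.65 [323. 218.  71.  43.] [ 0.464 -0.034  0.005]
amber_vial_center 0.67 [324. 217.  69.  48.] [ 0.44  -0.005  0.033]
amber_vial_center 0.66 [215. 186.  16.  19.] [0.737 0.093 0.033]
marker_black_center 0.74 [212. 263.  44.  33.] [0.514 0.268 0.008]
white_jar_center 0.56 [355. 185.  17.  22.] [ 0.49  -0.197  0.025]
top campos [0.431 0.055 1.039] 0.007079821243742828
coil_center 0.92 [227. 182.  25.  20.] [0.625 0.106 0.054]
post_grip 0.3 [360. 243.  26.  21.] [ 0.489 -0.189  0.066]
rail 0.58 [265. 188. 122.  34.] [0.619 0.018 0.01 ]
collar_mid 0.41 [266. 189.  15.  30.] [0.616 0.016 0.017]
tray 0.64 [293. 253.  58.  65.] [ 0.468 -0.047  0.005]
amber_vial_center 0.5 [235. 138.  16.  18.] [0.734 0.091 0.033]
marker_black_center 0.97 [163. 232.  14.  63.] [0.514 0.255 0.008]
white_jar_center 0.79 [359. 244.  25.  20.] [ 0.489 -0.195  0.025]
white_jar_center 0.2 [266. 189.  12.  20.] [0.616 0.017 0.025]
```

View pics/scene0.png

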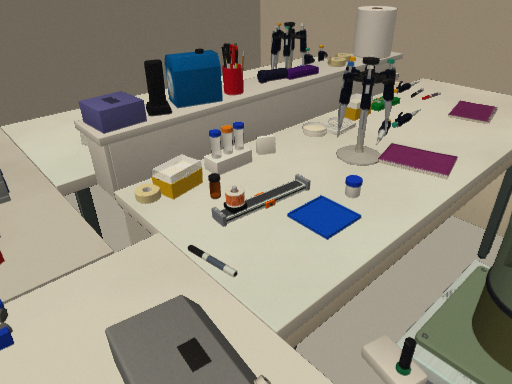

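View pics/top0.png

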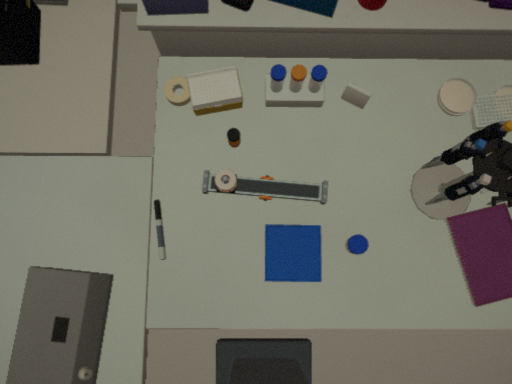

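The scene picture shows the coil at (235,197), rail running to (308,185), orange collar at about (265,200), tray at (323,216). The top picture shows the coil at (226,181), collar at (266,188), tray at (293,253), vial at (234,137), jar at (358,244), and marker at (160,230). I'll zoom in next.

```bash
python3 - <<'E'
from h import *
s=cam('top'); t=cam('scene')
a=cv2.resize(s['color'][160:215,195:335],None,fx=5.7,fy=5.7,interpolation=cv2.INTER_CUBIC)[:,:798,::-1]
b=cv2.resize(t['color'][170:225,205:345],None,fx=5.7,fy=5.7,interpolation=cv2.INTER_CUBIC)[:270,:798,::-1]
cv2.imwrite('pics/z1.png',np.vstack([a[:300],b])[:600])
print(a.shape,b.shape)
for n,z in(('rail',.009),('tray',.005)):
    m=robot.cut_out('top',n)[0]['pixels'].astype(np.uint8)
    c=max(cv2.findContours(m,0,2)[0],key=cv2.contourArea)
    r=cv2.minAreaRect(c); print(n,r,[np.round(at(s,*p,z)[:2],3) for p in cv2.boxPoints(r)], np.round(at(s,*r[0],z),4))
# colour-based
hsv=cv2.cvtColor(s['color'],cv2.COLOR_RGB2HSV)
m=cv2.inRange(hsv,(100,150,60),(125,255,255)); m[:200]=0; m[:,330:]=0; m[300:]=0
c=max(cv2.findContours(m,0,2)[0],key=cv2.contourArea); r=cv2.minAreaRect(c); print('tray col',r,at(s,*r[0],.01))
m=cv2.inRange(hsv,(3,120,80),(18,255,255)); m[:165]=0; m[210:]=0;m[:,:245]=0;m[:,290:]=0
n,l,st,ce=cv2.connectedComponentsWithStats(m); print('collar',st[1:].tolist(),[np.round(at(s,*p,.017),4).tolist() for p in ce[1:]])
E
```

```text
(314, 798, 3) (270, 798, 3)
rail ((279.8016357421875, 189.7342987060547), (95.25244903564453, 21.27389144897461), 3.6214849948883057) [array([0.597, 0.097]), array([0.648, 0.095]), array([ 0.635, -0.131]), array([ 0.584, -0.126])] [ 0.6161 -0.0164  0.009 ]
tray ((293.5, 253.5), (59.0, 57.0), 90.0) [array([0.535, 0.018]), array([ 0.536, -0.115]), array([ 0.401, -0.112]), array([0.4  , 0.018])] [ 0.4673 -0.0475  0.005 ]
tray col ((292.5, 252.5), (55.0, 55.0), 90.0) [ 0.46937452 -0.04468356  0.01      ]
collar [[261, 176, 12, 4, 32], [259, 196, 13, 4, 39]] [[0.6444, 0.0163, 0.017], [0.5966, 0.0185, 0.017]]
```

View pics/z1.png

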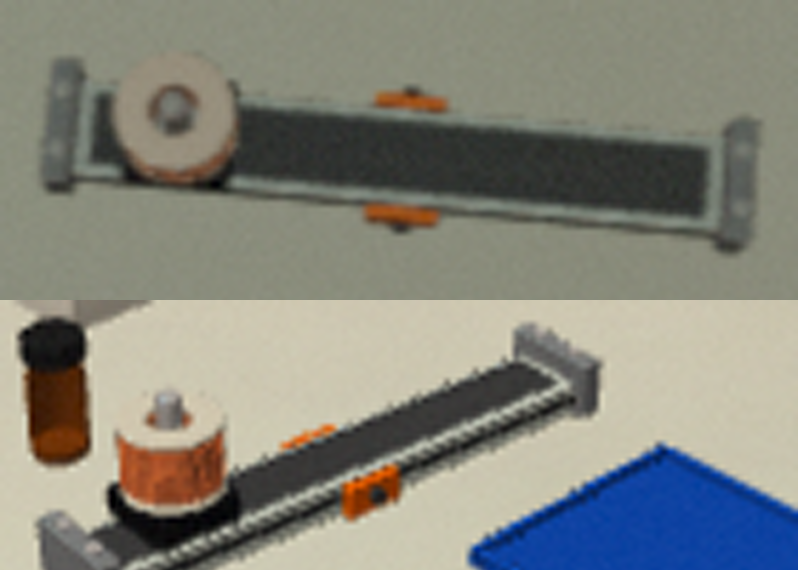

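The zoom shows the coil's top face centred at (175,117) in the top crop, the post tip at (175,107), the end blocks at (62,125) and (738,184), and the collar cheeks at (411,101) and (401,216).

```bash
python3 - <<'E'
from h import *
s=cam('top'); t=cam('scene')
T=lambda x,y,z:at(s,(x+.5)/5.7-.5+195,(y+.5)/5.7-.5+160,z)
S=lambda x,y,z:at(t,(x+.5)/5.7-.5+205,(y-300+.5)/5.7-.5+170,z)
f=lambda *a:print(*[np.round(q,4) for q in a])
f(T(175,117,.072),T(175,104,.084)); 
L,R=T(62,125,.03),T(738,184,.03); f(L,R)
d=(R-L)/np.linalg.norm(R-L); c=(L+R)/2; f(d,c,'pred post',c-d*.09, np.degrees(np.arctan2(d[0],-d[1])))
f('collar',(T(411,99,.017)+T(401,212,.017))/2)
f('scene coil top',S(170,413,.072),'posttip',S(167,396,.084))
f('scene tray corner', S(470,556,.01),S(662,446,.01))
e=robot.state(); Rt=cv2.Rodrigues(np.array(e['eef_rot']))[0]; print(Rt.round(3))
E
```

```text
[0.6257 0.1089 0.072 ] [0.6284 0.1084 0.084 ]
[0.6306 0.157  0.03  ] [ 0.6079 -0.1174  0.03  ]Traceback (most recent call last):
  File "<stdin>", line 8, in <module>
  File "<stdin>", line 5, in <lambda>
    return _wrapfunc(a, 'round', decimals=decimals, out=out)
    return _wrapit(obj, method, *args, **kwds)
    result = getattr(arr, method)(*args, **kwds)
numpy._core._exceptions._UFuncNoLoopError: ufunc 'multiply' did not contain a loop with signature matching types (dtype('<U9'), dtype('float64')) -> None
```

```bash
python3 - <<'E'
from h import *
s=cam('top'); t=cam('scene')
T=lambda x,y,z:at(s,(x+.5)/5.7-.5+195,(y+.5)/5.7-.5+160,z)
S=lambda x,y,z:at(t,(x+.5)/5.7-.5+205,(y-300+.5)/5.7-.5+170,z)
f=lambda *a:print(*[q if isinstance(q,str) else np.round(q,4) for q in a])
f(T(175,117,.072),T(175,104,.084)); 
L,R=T(62,125,.03),T(738,184,.03)
d=(R-L)/np.linalg.norm(R-L); c=(L+R)/2; f(d,c,'pred post',c-d*.09, np.degrees(np.arctan2(d[0],-d[1])))
f('collar',(T(411,99,.017)+T(401,212,.017))/2)
f('scene coil top',S(170,413,.072),'posttip',S(167,396,.084))
f('scene tray corner', S(470,556,.01),S(662,446,.01))
e=robot.state(); Rt=cv2.Rodrigues(np.array(e['eef_rot']))[0]; print(Rt.round(3),e['time'])
E
```

```text
[0.6257 0.1089 0.072 ] [0.6284 0.1084 0.084 ]
[-0.0822 -0.9966  0.    ] [0.6193 0.0198 0.03  ] pred post [0.6267 0.1095 0.03  ] -4.7156
collar [0.6214 0.0169 0.017 ]
scene coil top [0.6335 0.1077 0.072 ] posttip [0.6293 0.1121 0.084 ]
scene tray corner [0.5313 0.0251 0.01  ] [ 0.534  -0.1075  0.01  ]
[[ 0.962  0.273 -0.   ]
 [ 0.273 -0.962  0.   ]
 [-0.    -0.    -1.   ]] 1.3
```

Emit:
{"op": "drive_tool", "data": {"series": [{"turn": [0, 0, 6.87], "delta_pos": [0, 0, 0]}, {"turn": [0, 0, 6.87], "delta_pos": [0, 0, 0]}, {"turn": [0, 0, 6.87], "delta_pos": [0, 0, 0]}, {"delta_pos": [0.02, -0.034, 0], "turn": [0, 0, 0]}, {"delta_pos": [0.02, -0.034, 0], "turn": [0, 0, 0]}], "claw": -1, "newtons": 40}}

```text
time: 1.8
ee_pos: [0.2027, -0.4878, 0.231]
eef_rot: [-3.139, 0.133, 0.0]
force: [0.9, -0.5, -0.5]
finger_gap: 1.005
grip_force: 0.0
```

Emit:
{"op": "drive_tool", "data": {"series": [{"delta_pos": [0.021, -0.035, 0], "turn": [0, 0, 0]}, {"delta_pos": [0.021, -0.035, 0], "turn": [0, 0, 0]}, {"delta_pos": [0.021, -0.035, 0], "turn": [0, 0, 0]}, {"delta_pos": [0.021, -0.035, 0], "turn": [0, 0, 0]}, {"delta_pos": [0.021, -0.035, 0], "turn": [0, 0, 0]}]}}

```text
time: 2.3
ee_pos: [0.3225, -0.3216, 0.2314]
eef_rot: [3.139, -0.13, 0.001]
force: [2.0, -0.1, 0.1]
finger_gap: 1.003
grip_force: 0.0
```

Emit:
{"op": "drive_tool", "data": {"series": [{"delta_pos": [0.021, -0.035, 0], "turn": [0, 0, 0]}, {"delta_pos": [0.021, -0.035, 0], "turn": [0, 0, 0]}, {"delta_pos": [0.021, -0.035, 0], "turn": [0, 0, 0]}, {"delta_pos": [0.021, -0.035, 0], "turn": [0, 0, 0]}, {"delta_pos": [0.021, -0.035, 0], "turn": [0, 0, 0]}]}}

```text
time: 2.8
ee_pos: [0.4418, -0.1557, 0.2315]
eef_rot: [-3.139, 0.13, -0.001]
force: [0.9, -1.4, -0.3]
finger_gap: 0.997
grip_force: 0.0
```

Emit:
{"op": "drive_tool", "data": {"series": [{"delta_pos": [0.0205, -0.035, 0], "turn": [0, 0, 0]}, {"delta_pos": [0.0205, -0.035, 0], "turn": [0, 0, 0]}, {"delta_pos": [0.0205, -0.035, 0], "turn": [0, 0, 0]}, {"delta_pos": [0.0205, -0.035, 0], "turn": [0, 0, 0]}, {"delta_pos": [0.0205, -0.035, 0], "turn": [0, 0, 0]}]}}

```text
time: 3.3
ee_pos: [0.5583, 0.0103, 0.2314]
eef_rot: [-3.139, 0.13, -0.0]
force: [1.1, -0.9, 1.4]
finger_gap: 0.996
grip_force: 0.0
```

Emit:
{"op": "drive_tool", "data": {"series": [{"delta_pos": [0.0205, -0.035, 0], "turn": [0, 0, 0]}, {"delta_pos": [0.0205, -0.035, 0], "turn": [0, 0, 0]}, {"delta_pos": [0.0205, -0.034, 0.02], "turn": [0, 0, 0]}, {"delta_pos": [0, 0, 0.04], "turn": [0, 0, 0]}, {"delta_pos": [0, 0, 0.04], "turn": [0, 0, 0]}]}}

```text
time: 3.8
ee_pos: [0.6276, 0.1082, 0.1299]
eef_rot: [-3.139, 0.128, -0.001]
force: [0.4, -0.0, -0.5]
finger_gap: 1.001
grip_force: 0.0
```

```bash
python3 - <<'E'
from h import *
t=cam('scene');e=robot.state();print(e['ee_pos'],e['eef_rot'])
s=cam('top')
b=cv2.resize(t['color'][140:240,180:313],None,fx=6,fy=6,interpolation=cv2.INTER_CUBIC)[:,:,::-1]
cv2.imwrite('pics/z2.png',b)
E
```

```text
[0.62480378 0.10740462 0.12357055] [ 3.13740162 -0.12910247 -0.01187805]
```

View pics/z2.png

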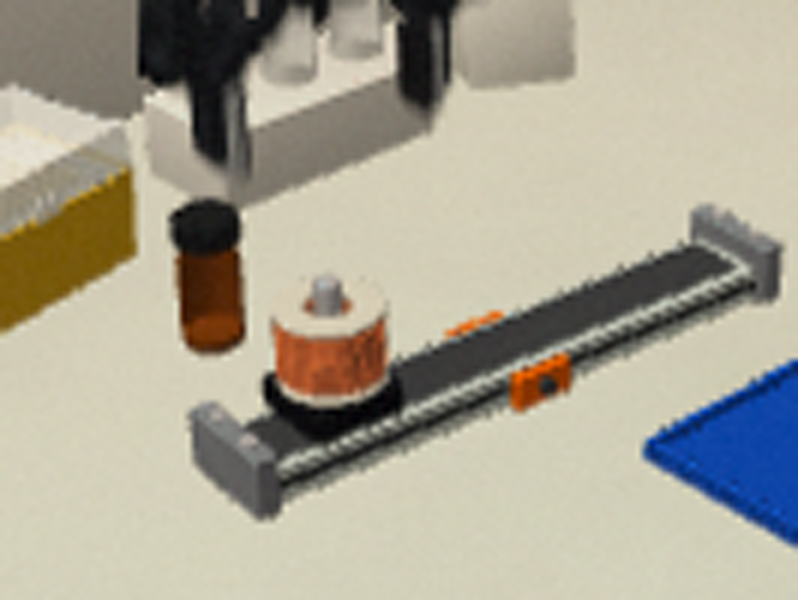

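The picture shows the open fingers at (235,190) and (425,110), centred above the coil at (330,345). I'll check that against the projections.

```bash
python3 - <<'E'
from h import *
t=cam('scene');s=cam('top');e=robot.state();print(e['ee_pos'],e['eef_rot'],e['time'])
k=lambda P:((proj(t,P)-[180,140]+.5)*6).round(0)
for y in(.107,.109,.111):
  for x in (.625,.628,.631): print(x,y,'tip',k([x,y,.084]),'coiltop',k([x,y,.072]),'top',(proj(s,[x,y,.084]).round(1)))
E
```

```text
[0.62776491 0.10705726 0.1324119 ] [-3.13884894e+00  1.30678180e-01 -4.54489071e-04] 4.0
0.625 0.107 tip [343. 281.] coiltop [344. 307.] top [225.9 179.4]
0.628 0.107 tip [338. 278.] coiltop [339. 304.] top [225.9 178. ]
0.631 0.107 tip [333. 276.] coiltop [335. 301.] top [225.9 176.7]
0.625 0.109 tip [339. 283.] coiltop [340. 308.] top [225.  179.4]
0.628 0.109 tip [334. 280.] coiltop [336. 306.] top [225. 178.]
0.631 0.109 tip [330. 277.] coiltop [331. 303.] top [225.  176.7]
0.625 0.111 tip [335. 285.] coiltop [336. 310.] top [224.1 179.4]
0.628 0.111 tip [331. 282.] coiltop [332. 307.] top [224.1 178. ]
0.631 0.111 tip [326. 279.] coiltop [327. 305.] top [224.1 176.7]
```

Emit:
{"op": "drive_tool", "data": {"series": [{"delta_pos": [0, -0.003, 0.03], "turn": [0, 0, 0]}, {"delta_pos": [0, 0, 0.03], "turn": [0, 0, 0]}, {"delta_pos": [0, 0, 0.02], "turn": [0, 0, 0]}, {"delta_pos": [0, 0, 0.014], "turn": [0, 0, 0]}, {"delta_pos": [0, 0, 0], "turn": [0, 0, 0]}]}}

```text
time: 4.5
ee_pos: [0.6279, 0.1102, 0.0376]
eef_rot: [-3.139, 0.13, -0.0]
force: [0.5, -0.2, -0.1]
finger_gap: 0.998
grip_force: 0.0
```

Emit:
{"op": "drive_tool", "data": {"series": [{"delta_pos": [0, 0, 0], "turn": [0, 0, 0]}, {"delta_pos": [0, 0, 0], "turn": [0, 0, 0]}, {"delta_pos": [0, 0, 0], "turn": [0, 0, 0]}, {"delta_pos": [0, 0, 0], "turn": [0, 0, 0]}, {"delta_pos": [0, 0, 0], "turn": [0, 0, 0]}], "claw": 1, "newtons": 30}}

```text
time: 5.0
ee_pos: [0.6283, 0.1104, 0.0387]
eef_rot: [-3.138, 0.13, -0.003]
force: [-1.7, 0.1, 11.5]
finger_gap: 0.562
grip_force: 29.2
```

Emit:
{"op": "drive_tool", "data": {"series": [{"delta_pos": [0, 0, -0.004], "turn": [0, 0, 0]}, {"delta_pos": [0, 0, -0.006], "turn": [0, 0, 0]}, {"delta_pos": [0, 0, -0.01], "turn": [0, 0, 0]}, {"delta_pos": [0, 0, 0], "turn": [0, 0, 0]}]}}

```text
time: 5.4
ee_pos: [0.6284, 0.1103, 0.059]
eef_rot: [-3.138, 0.13, -0.003]
force: [-0.7, 0.5, -1.3]
finger_gap: 0.565
grip_force: 31.1
```

Emit:
{"op": "drive_tool", "data": {"series": [{"delta_pos": [0, 0, -0.015], "turn": [0, 0, 0]}, {"delta_pos": [0, 0, -0.015], "turn": [0, 0, 0]}, {"delta_pos": [0, 0, -0.015], "turn": [0, 0, 0]}, {"delta_pos": [0, 0, -0.015], "turn": [0, 0, 0]}, {"delta_pos": [0, 0, -0.01], "turn": [0, 0, 0]}]}}

```text
time: 5.9
ee_pos: [0.6281, 0.1103, 0.1294]
eef_rot: [-3.138, 0.13, -0.002]
force: [-0.8, -0.8, -1.9]
finger_gap: 0.562
grip_force: 31.4
```

```bash
python3 - <<'E'
from h import *
t=cam('scene');e=robot.state();print(e['ee_pos'],e['finger_gap'],e['grip_force'],e['force'])
b=cv2.resize(t['color'][140:240,180:313],None,fx=6,fy=6,interpolation=cv2.INTER_CUBIC)[:,:,::-1]
cv2.imwrite('pics/z3.png',b)
E
```

```text
[0.62854594 0.11030679 0.13040933] 0.5642018453861035 31.399514079093933 [0.56542856 0.00564165 1.04418362]
```

View pics/z3.png

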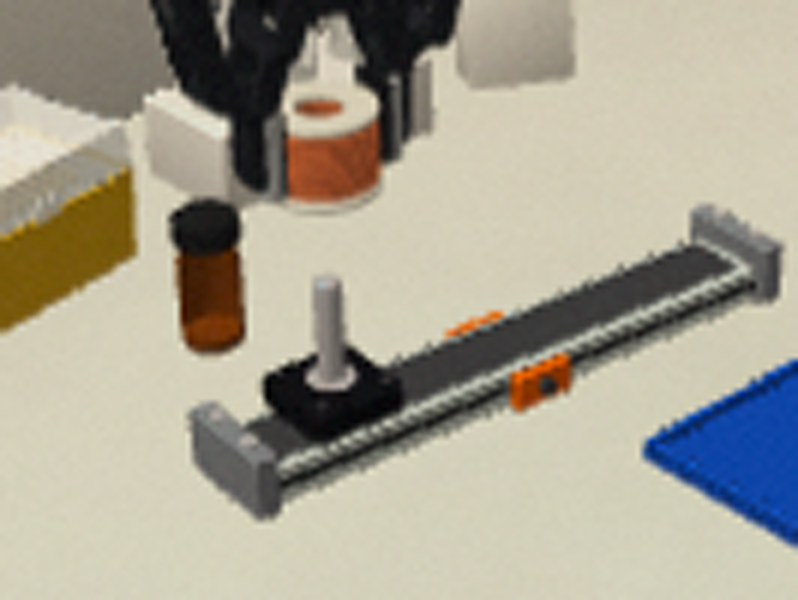

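The coil is gripped level at (335,150), clear of the bare post at (328,330).

Emit:
{"op": "drive_tool", "data": {"series": [{"delta_pos": [-0.01, 0.011, 0], "turn": [0, 0, 0]}, {"delta_pos": [-0.0185, 0.021, 0], "turn": [0, 0, 0]}, {"delta_pos": [-0.0185, 0.021, 0], "turn": [0, 0, 0]}, {"delta_pos": [-0.0185, 0.021, 0], "turn": [0, 0, 0]}, {"delta_pos": [-0.0185, 0.021, 0], "turn": [0, 0, 0]}]}}

```text
time: 6.45
ee_pos: [0.5352, 0.0219, 0.1275]
eef_rot: [-3.139, 0.13, -0.0]
force: [0.8, -1.0, -1.7]
finger_gap: 0.561
grip_force: 31.4
```

Emit:
{"op": "drive_tool", "data": {"series": [{"delta_pos": [-0.0185, 0.021, 0], "turn": [0, 0, 0]}, {"delta_pos": [-0.0185, 0.021, 0], "turn": [0, 0, 0]}, {"delta_pos": [-0.0185, 0.021, 0], "turn": [0, 0, 0]}, {"delta_pos": [-0.008, 0.01, 0], "turn": [0, 0, 0]}, {"delta_pos": [0, 0, 0.02], "turn": [0, 0, 0]}]}}

```text
time: 6.95
ee_pos: [0.467, -0.0464, 0.1088]
eef_rot: [3.138, -0.133, 0.005]
force: [1.5, 0.2, -1.6]
finger_gap: 0.565
grip_force: 31.4
```

Emit:
{"op": "drive_tool", "data": {"series": [{"delta_pos": [0, 0, 0.025], "turn": [0, 0, 0]}, {"delta_pos": [0, 0, 0.025], "turn": [0, 0, 0]}, {"delta_pos": [0, 0, 0.025], "turn": [0, 0, 0]}, {"delta_pos": [0, 0, 0.015], "turn": [0, 0, 0]}, {"delta_pos": [0, 0, 0], "turn": [0, 0, 0]}]}}

```text
time: 7.45
ee_pos: [0.4663, -0.0447, 0.0158]
eef_rot: [-3.138, 0.13, 0.004]
force: [0.2, -0.2, -0.9]
finger_gap: 0.567
grip_force: 31.4
```

Emit:
{"op": "drive_tool", "data": {"series": [{"delta_pos": [0, 0, 0.004], "turn": [0, 0, 0]}, {"delta_pos": [0, 0, 0.002], "turn": [0, 0, 0]}, {"delta_pos": [0, 0, 0.002], "turn": [0, 0, 0]}, {"delta_pos": [0, 0, 0], "turn": [0, 0, 0]}]}}

```text
time: 7.85
ee_pos: [0.467, -0.0449, 0.0095]
eef_rot: [-3.139, 0.13, -0.001]
force: [-0.7, -0.3, -1.4]
finger_gap: 0.563
grip_force: 31.5
```

Emit:
{"op": "drive_tool", "data": {"series": [{"delta_pos": [0, 0, 0.001], "turn": [0, 0, 0]}, {"delta_pos": [0, 0, 0.001], "turn": [0, 0, 0]}, {"delta_pos": [0, 0, 0], "turn": [0, 0, 0]}]}}

```text
time: 8.15
ee_pos: [0.4668, -0.045, 0.0073]
eef_rot: [-3.139, 0.13, 0.0]
force: [-0.2, 0.3, -1.4]
finger_gap: 0.558
grip_force: 31.5
```

Emit:
{"op": "drive_tool", "data": {"series": [{"delta_pos": [0, 0, 0.001], "turn": [0, 0, 0]}, {"delta_pos": [0, 0, 0.001], "turn": [0, 0, 0]}, {"delta_pos": [0, 0, 0], "turn": [0, 0, 0]}]}}

```text
time: 8.45
ee_pos: [0.4669, -0.045, 0.0064]
eef_rot: [-3.139, 0.13, -0.001]
force: [-4.2, 1.3, 31.6]
finger_gap: 0.564
grip_force: 34.2
```

Emit:
{"op": "drive_tool", "data": {"series": [{"delta_pos": [0, 0, -0.001], "turn": [0, 0, 0]}, {"delta_pos": [0, 0, 0], "turn": [0, 0, 0]}]}}

```text
time: 8.65
ee_pos: [0.4669, -0.045, 0.0065]
eef_rot: [-3.139, 0.13, -0.001]
force: [-1.5, 0.9, 10.3]
finger_gap: 0.561
grip_force: 32.5
```

Emit:
{"op": "drive_tool", "data": {"series": [{"delta_pos": [0, 0, 0], "turn": [0, 0, 0]}, {"delta_pos": [0, 0, 0], "turn": [0, 0, 0]}, {"delta_pos": [0, 0, 0], "turn": [0, 0, 0]}, {"delta_pos": [0, 0, 0], "turn": [0, 0, 0]}, {"delta_pos": [0, 0, 0], "turn": [0, 0, 0]}], "claw": -0.7}}

```text
time: 9.15
ee_pos: [0.4667, -0.045, 0.0062]
eef_rot: [-3.139, 0.13, 0.0]
force: [0.7, 0.6, -0.6]
finger_gap: 0.848
grip_force: 0.0
```

Emit:
{"op": "drive_tool", "data": {"series": [{"delta_pos": [0, 0, -0.01], "turn": [0, 0, 0]}, {"delta_pos": [0, 0, -0.03], "turn": [0, 0, 0]}, {"delta_pos": [0, 0, -0.04], "turn": [0, 0, 0]}, {"delta_pos": [0, 0, -0.045], "turn": [0, 0, 0]}, {"delta_pos": [0, 0, 0], "turn": [0, 0, 0]}]}}

```text
time: 9.65
ee_pos: [0.4682, -0.0451, 0.1363]
eef_rot: [-3.139, 0.13, -0.01]
force: [0.5, 0.9, -0.9]
finger_gap: 0.849
grip_force: 0.0
```

```bash
python3 - <<'E'
from h import *
t=cam('scene');e=robot.state();print(e['ee_pos'],e['finger_gap'],e['grip_force'],e['force'])
b=cv2.resize(t['color'][150:250,205:365],None,fx=5,fy=5,interpolation=cv2.INTER_CUBIC)[:,:,::-1]
cv2.imwrite('pics/z4.png',b)
E
```

```text
[ 0.46769589 -0.04495089  0.13404872] 0.8487224412823293 0.0 [-0.31407209  0.61855606 -0.75756551]
```

View pics/z4.png

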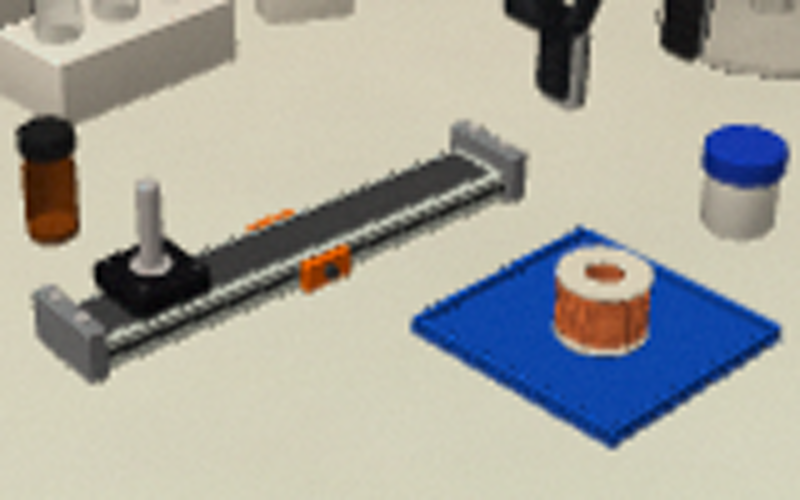

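The coil stands flat in the tray at (603,300). Next is the bare post at (148,225).

Emit:
{"op": "drive_tool", "data": {"series": [{"delta_pos": [0.0184, -0.021, 0], "turn": [0, 0, 0]}, {"delta_pos": [0.0184, -0.021, 0], "turn": [0, 0, 0]}, {"delta_pos": [0.0184, -0.021, 0], "turn": [0, 0, 0]}, {"delta_pos": [0.0184, -0.021, 0], "turn": [0, 0, 0]}, {"delta_pos": [0.0184, -0.021, 0], "turn": [0, 0, 0]}]}}

```text
time: 10.2
ee_pos: [0.5675, 0.0529, 0.1309]
eef_rot: [3.139, -0.13, -0.002]
force: [-0.5, -0.3, -0.0]
finger_gap: 0.848
grip_force: 0.0
```

Emit:
{"op": "drive_tool", "data": {"series": [{"delta_pos": [0.0184, -0.021, 0], "turn": [0, 0, 0]}, {"delta_pos": [0.0184, -0.021, 0], "turn": [0, 0, 0]}, {"delta_pos": [0.0184, -0.021, 0], "turn": [0, 0, 0]}, {"delta_pos": [0, 0, 0.02], "turn": [0, 0, 0]}, {"delta_pos": [0, 0, 0.02], "turn": [0, 0, 0]}]}}

```text
time: 10.7
ee_pos: [0.6272, 0.1108, 0.0901]
eef_rot: [-3.139, 0.129, 0.001]
force: [0.7, -1.0, -0.3]
finger_gap: 0.852
grip_force: 0.0
```

Emit:
{"op": "drive_tool", "data": {"series": [{"delta_pos": [0, 0, 0.025], "turn": [0, 0, 0]}, {"delta_pos": [0, 0, 0.02], "turn": [0, 0, 0]}, {"delta_pos": [0, 0, 0.002], "turn": [0, 0, 0]}, {"delta_pos": [0, 0, 0], "turn": [0, 0, 0]}]}}

```text
time: 11.1
ee_pos: [0.6272, 0.1101, 0.0442]
eef_rot: [3.139, -0.13, -0.001]
force: [0.9, -0.3, 0.9]
finger_gap: 0.853
grip_force: 0.0
```

Emit:
{"op": "drive_tool", "data": {"series": [{"delta_pos": [0, 0, 0], "turn": [0, 0, 0]}, {"delta_pos": [0, 0, 0], "turn": [0, 0, 0]}, {"delta_pos": [0, 0, 0], "turn": [0, 0, 0]}, {"delta_pos": [0, 0, 0], "turn": [0, 0, 0]}, {"delta_pos": [0, 0, 0], "turn": [0, 0, 0]}], "claw": 1, "newtons": 30}}

```text
time: 11.6
ee_pos: [0.6275, 0.1103, 0.0447]
eef_rot: [-3.139, 0.13, -0.001]
force: [-0.9, 0.1, 5.4]
finger_gap: 0.131
grip_force: 29.2
```

Emit:
{"op": "drive_tool", "data": {"series": [{"delta_pos": [0, 0, 0], "turn": [0, 0, 0]}, {"delta_pos": [0, 0, 0], "turn": [0, 0, 0]}, {"delta_pos": [0, 0, 0], "turn": [0, 0, 0]}]}}

```text
time: 11.9
ee_pos: [0.6275, 0.1103, 0.0447]
eef_rot: [-3.139, 0.13, -0.001]
force: [-1.9, 0.3, 6.5]
finger_gap: 0.129
grip_force: 29.3
```

Emit:
{"op": "drive_tool", "data": {"series": [{"delta_pos": [0, 0.004, 0], "turn": [0, 0, 0]}, {"delta_pos": [0, 0.008, 0], "turn": [0, 0, 0]}, {"delta_pos": [0, 0.01, 0], "turn": [0, 0, 0]}, {"delta_pos": [0, 0.008, 0], "turn": [0, 0, 0]}]}}

```text
time: 12.3
ee_pos: [0.6251, 0.0815, 0.0448]
eef_rot: [-3.137, 0.129, -0.001]
force: [0.3, 7.9, 5.5]
finger_gap: 0.128
grip_force: 29.4
```

Emit:
{"op": "drive_tool", "data": {"series": [{"delta_pos": [0, 0.01, 0], "turn": [0, 0, 0]}, {"delta_pos": [0, 0.012, 0], "turn": [0, 0, 0]}, {"delta_pos": [0, 0.01, 0], "turn": [0, 0, 0]}, {"delta_pos": [0, 0.008, 0], "turn": [0, 0, 0]}, {"delta_pos": [0, 0.004, 0], "turn": [0, 0, 0]}]}}

```text
time: 12.8
ee_pos: [0.6214, 0.037, 0.0447]
eef_rot: [-3.137, 0.13, -0.001]
force: [-0.3, 7.9, 6.9]
finger_gap: 0.127
grip_force: 29.6
```

Emit:
{"op": "drive_tool", "data": {"series": [{"delta_pos": [0, 0.002, 0], "turn": [0, 0, 0]}, {"delta_pos": [0, 0.002, 0], "turn": [0, 0, 0]}]}}

```text
time: 13.0
ee_pos: [0.6212, 0.0336, 0.0447]
eef_rot: [-3.137, 0.129, -0.001]
force: [-1.0, 7.2, 6.5]
finger_gap: 0.13
grip_force: 29.6
```

Emit:
{"op": "drive_tool", "data": {"series": [{"delta_pos": [0, 0.001, 0], "turn": [0, 0, 0]}, {"delta_pos": [0, 0.001, 0], "turn": [0, 0, 0]}, {"delta_pos": [0, 0.001, 0], "turn": [0, 0, 0]}]}}

```text
time: 13.3
ee_pos: [0.6209, 0.0308, 0.0447]
eef_rot: [-3.137, 0.129, -0.001]
force: [-0.5, 7.2, 7.1]
finger_gap: 0.127
grip_force: 29.6
```

Emit:
{"op": "drive_tool", "data": {"series": [{"delta_pos": [0, 0.001, 0], "turn": [0, 0, 0]}, {"delta_pos": [0, 0.001, 0], "turn": [0, 0, 0]}]}}

```text
time: 13.5
ee_pos: [0.6207, 0.0288, 0.0447]
eef_rot: [-3.137, 0.129, -0.001]
force: [-1.3, 7.0, 6.4]
finger_gap: 0.133
grip_force: 29.6
```

Emit:
{"op": "drive_tool", "data": {"series": [{"delta_pos": [0, 0.001, 0], "turn": [0, 0, 0]}, {"delta_pos": [0, 0.001, 0], "turn": [0, 0, 0]}]}}

```text
time: 13.7
ee_pos: [0.6206, 0.0267, 0.0447]
eef_rot: [-3.137, 0.129, -0.001]
force: [-1.4, 7.1, 7.1]
finger_gap: 0.13
grip_force: 29.6
```

Emit:
{"op": "drive_tool", "data": {"series": [{"delta_pos": [0, 0.001, 0], "turn": [0, 0, 0]}, {"delta_pos": [0, 0.001, 0], "turn": [0, 0, 0]}]}}

```text
time: 13.9
ee_pos: [0.6204, 0.0246, 0.0447]
eef_rot: [-3.137, 0.129, -0.001]
force: [-1.6, 6.0, 6.2]
finger_gap: 0.129
grip_force: 29.6
```

Emit:
{"op": "drive_tool", "data": {"series": [{"delta_pos": [0, 0.001, 0], "turn": [0, 0, 0]}]}}

```text
time: 14.0
ee_pos: [0.6203, 0.0234, 0.0447]
eef_rot: [-3.138, 0.129, -0.001]
force: [-1.5, 3.8, 7.3]
finger_gap: 0.129
grip_force: 29.6
```

Emit:
{"op": "drive_tool", "data": {"series": [{"delta_pos": [0, 0.001, 0], "turn": [0, 0, 0]}]}}

```text
time: 14.1
ee_pos: [0.6202, 0.0222, 0.0447]
eef_rot: [-3.138, 0.129, -0.001]
force: [-1.7, 3.2, 6.0]
finger_gap: 0.128
grip_force: 29.6
```

Emit:
{"op": "drive_tool", "data": {"series": [{"delta_pos": [0, 0.001, 0], "turn": [0, 0, 0]}]}}

```text
time: 14.2
ee_pos: [0.6201, 0.021, 0.0447]
eef_rot: [-3.138, 0.13, -0.001]
force: [-1.4, 0.8, 6.3]
finger_gap: 0.131
grip_force: 29.6
```

Emit:
{"op": "drive_tool", "data": {"series": [{"delta_pos": [0, 0.001, 0], "turn": [0, 0, 0]}]}}

```text
time: 14.3
ee_pos: [0.62, 0.0198, 0.0447]
eef_rot: [-3.138, 0.13, -0.001]
force: [-2.0, 1.4, 7.0]
finger_gap: 0.128
grip_force: 29.6
```

Emit:
{"op": "drive_tool", "data": {"series": [{"delta_pos": [0, 0.001, 0], "turn": [0, 0, 0]}]}}

```text
time: 14.4
ee_pos: [0.6199, 0.0193, 0.0447]
eef_rot: [-3.138, 0.13, -0.001]
force: [-0.9, 6.1, 6.4]
finger_gap: 0.129
grip_force: 29.7
```

Emit:
{"op": "drive_tool", "data": {"series": [{"delta_pos": [0, 0, 0], "turn": [0, 0, 0]}, {"delta_pos": [0, 0, 0], "turn": [0, 0, 0]}, {"delta_pos": [0, 0, 0], "turn": [0, 0, 0]}]}}

```text
time: 14.7
ee_pos: [0.6199, 0.0192, 0.0447]
eef_rot: [-3.138, 0.13, -0.001]
force: [-1.5, 3.7, 6.4]
finger_gap: 0.13
grip_force: 29.6
```

Emit:
{"op": "drive_tool", "data": {"series": [{"delta_pos": [0, 0.0007, 0], "turn": [0, 0, 0]}, {"delta_pos": [0, 0, 0], "turn": [0, 0, 0]}]}}

```text
time: 14.9
ee_pos: [0.6199, 0.019, 0.0447]
eef_rot: [-3.137, 0.129, -0.001]
force: [-1.2, 5.4, 7.2]
finger_gap: 0.128
grip_force: 29.7
```

The force dipped from 7 to 1 N between y = 0.0245 and 0.020, and now the notch resists further motion, so the carriage looks seated. I'll check with one picture before handing in.

```bash
python3 - <<'E'
from h import *
t=cam('scene')
b=cv2.resize(t['color'][150:250,205:365],None,fx=5,fy=5,interpolation=cv2.INTER_CUBIC)[:,:,::-1]
cv2.imwrite('pics/z5.png',b)
e=robot.state();print(e['ee_pos'],e['finger_gap'],e['grip_force'],e['force'],e['time'])
E
```

```text
[0.61991468 0.01902435 0.04472031] 0.1318292707006468 29.67109724879265 [-0.54445121  6.06288735  6.66033137] 14.95
```

View pics/z5.png

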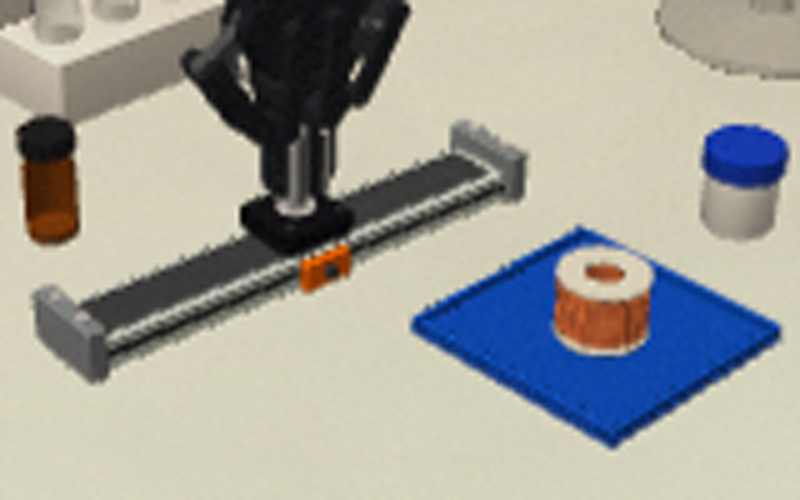

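The picture shows the carriage between the orange cheeks at (297,220) with the post gripped, the coil upright in the tray at (603,300), and the vial and jar unmoved.

```bash
python3 -c "
from cell import robot
print(robot.job_done())"
```

```text
the job is handed in; nothing more can be done
None
```

The job is handed in with no verdict returned: the coil stands flat in the tray, the post is still gripped at about 30 N, and the forces show the carriage seated in the notch, though I couldn't read the ball joint directly.

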